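# Dock the scanner battery

### The job

Put the battery pack on charge at the consulting-room desk. It is too wide to grip, so push it: first, with its plug still outside the socket, slide it sideways until its long side lies flat along the guide rail of the charging dock, then slide it along the rail until its plug is fully home in the socket. After that throw the switch lever on top of the charger fully over, away from the tray, and leave the other things on the desk where they are.

Things in the scene. Friction and masses are not known exactly. Their poses are not given: they have to be found in the camera images.
- dock: Charging dock, fixed on the desk, place and yaw vary. Origin on the desk; x runs along the rail into the socket, y towards the rail, z up. In its frame, mm: dark grey tray 6 thick, x -160 to 85, y -170 to 80, open at the back and at the y = -170 side. Painted charger block x 85 to 165, y -75 to 75, top at z = 80, its front face at x = 85.
- socket_mouth (a point): Centre of the socket hole's mouth in the front face of the charger block: dock frame x = 85, y = 0, z = 28 mm. The hole is 43 mm wide, 25 mm high (z 15.5 to 40.5) and 36 mm deep along the dock's x; its two sides flare out by 6 mm at the mouth.
- rail_mid (a point): Middle of the inner face of the straight aluminium guide rail on the tray: dock frame x = -22.5, y = 48.5, z = 18.5 mm. The rail runs along the dock's x from -130 to 85, is 12 mm thick and its top is 31 mm above the desk.
- pack_center (a point): Centre of the main body of the loose white battery pack, 110 (x) by 96 (y) by 44 (z) mm, 0.3 to 0.6 kg, lying on the tray, centre 28 mm above the desk. Its x points out along its plug. Starts turned up to 0.4 rad from the dock's x, centre at dock x -55 to -30, y -75 to -40 mm. Against the rail its centre is at dock y = 0.5 mm; fully home at dock x = 30, y = 0 mm.
- plug_tip (a point): Middle of the end face of the pack's black block plug, 85 mm ahead of the pack's centre. The plug sticks out of the middle of the pack's front: 30 mm long, 40 wide, 22 high. Fully home, the front of the pack's main body lies on the charger's face.
- charge_switch_tip (a point): Centre of the round black end of the switch lever on top of the charger block; a 26 mm ball on a bar 10 mm thick, 60 mm from the pivot, an axis along the dock's y at x = 125, y = 0, z = 102 mm of the dock's frame.
- charge_switch (a joint): Switch lever angle, rad: near 0 it leans 0.5 rad towards the tray (off), 1.0 it leans 0.5 rad the other way (fully on). It stays where it is left and takes about 1 N at its end.
- sanitiser: Bottle, 60 mm diameter, 150 mm high, standing on the desk to the side; origin under its centre. Leave it alone.
- mug: White mug, 80 mm diameter, 90 mm high, with a handle, standing on the desk to the side; origin under its centre. Leave it alone.
- pointer: Black cordless computer mouse, 105 by 62 by 34 mm, on the desk to the side; origin under its centre. Leave it alone.
Mind the look-alikes: they are no part of the job. Of the things like the part that bears pack_center, leave any that is green; of the rest the smaller one is meant.

How it is judged (in metres and radians):
On the way, in this order (a step that is already met when the one before it is completed fails the run):
1. the pack lies along the guide rail (within 3 mm and 0.04 rad) while its plug is still outside the socket (y of pack_center in the frame of dock above -0.0025 m and angle between the x axis of pack_center and the x axis of dock, either way round below 0.04 rad and x of pack_center in the frame of dock below 0 m), for 0.2 s.
2. the plug is fully home in the socket (within 3 mm) (x of pack_center in the frame of dock above 0.027 m and y of pack_center in the frame of dock between -0.004 and 0.004 m and angle between the x axis of pack_center and the x axis of dock, either way round below 0.05 rad), for 0.2 s.
3. the switch lever is thrown over (past 0.85 rad) (value of joint charge_switch above 0.85 rad), for 0.2 s.
At the end, for the whole second after the job is handed in: The pack lies flat with its plug fully home: its front within 3 mm of the charger face, within 4 mm sideways and 0.05 rad of the socket's line; the switch lever stands past 0.85 rad of its 1.0 rad (all of step 2 and angle between pack_center's own z axis and vertical below 0.05 rad and value of joint charge_switch above 0.85 rad); the robot touches nothing.
It fails at once if the bottle, the mug or the computer mouse is moved more than 20 mm (distance of any of sanitiser, mug, pointer from where it was at the start of the episode above 0.02 m).
It also fails if it takes over 58 s, if anything falls off the work surface, if the arm or the gripper's body presses on something with over 40 N, if the wrist force passes 120 N, or if a joint passes its speed limit or range.

### The arm

A 6-joint arm with a two-finger parallel gripper is mounted at the origin on the work surface. World frame = base frame: x ahead of the robot, y to its left, z up, the work surface at z = 0. Lengths are in m, angles in degrees, forces in N, time in s.
With the tool pointing down it reaches from about 0.25 to 0.725 m from the base axis. Payload 4 kg.
Tool frame: the origin (TCP) lies between the finger pads; the fingertips stand 17 mm ahead of it and the grasp point (between the pads) lies 2 mm behind it; y points along the fingers, x is the direction in which the jaws open and shut, and the axes are right-handed (so a half turn about y gives the same grasp; the last joint's range is limited). The gripper opens to 85 mm and grips with 20 to 120 N. Pads are 22 mm wide; open, the fingers measure 114 mm over their backs; the gripper's body (76 mm by 85 mm) begins 54 mm behind the grasp point. The pads swing forward as they close: fully open they stand 13 mm farther back than shut.
Start: joints at [68.125, 13.785, 0.286, 76.501, 0, 90], TCP at [0.186, 0.464, 0.248] pointing down, gripper open.
Joint ranges: [-155.79, 155.79], [-60.16, 107.12], [-62.33, 73.08], [-114, 123.19], [-81.49, 82.49], [-180, 180]. Speed limits (degrees/s): [159.86, 159.86, 180, 180, 180, 180].

### API

Orientations are given as a 3x3 rotation matrix whose columns are the frame's x, y, z axes.
In Python, from bench import r gives the robot as it stands.
- The arm moves only by the tool play_rows, never from a script. Its argument "steps" is a list of rows, each a list of 7 numbers: the turn, a rotation vector about the tool's x, y, z in rad, then the shift along the tool's x, y, z in cm, then the closure in counts, from 0 (fully open) to 255 (shut). In form: [[rx, ry, rz, dx, dy, dz, claw], ...]. A call has 1 to 10 rows; each row is the pose to reach, as a shift and turn from the pose commanded when the call began, along the tool's axes at that moment; what a row does not reach only later rows make up. A row lasts 1/8 s, in which the tool goes at most 62.5 mm and 10.7 degrees, less where a joint would pass 70% of its speed; a pose out of reach is approached as far as the arm can. A call with a gripper value outside its range is refused whole. The fingers move at their own pace and stop on an object; "squeeze" is the grip in N (left out, the last holds). Time passes only in rows, so rows that repeat a pose let the fingers close. It gives the time, the measured TCP pose, the force and the opening at its end, in the units of the state.
- r.state(): the state, without advancing time (a new reading comes with each control period).
- r.camera(name): name is "side" or "top" or "wrist"; returns (picture, depth): 384x512x3 uint8, red, green, blue; 384x512 float32, m along the optical axis (not along the pixel's ray), 0 where there is no reading.
- r.camera_model(name): a dict with "camera_matrix" (3x3 intrinsics, pixels), "extrinsics" (4x4, takes a point from camera to world coordinates). Camera axes: x right, y up, looking along -z (the intrinsics and any distortion apply to the point x, -y, -z); pixel columns grow to the right and rows downward; lengths in m; the calibration is good to about 2 mm. A picture is of the moment at which its call begins: read the wrist's pose just before it. camera_model takes no time and is no camera call; for the wrist camera it gives the pose at the moment of the call.
- r.close_job(): hands the job in, once; it reports no verdict.
The state is a dict: "t": time; "qpos": joint angles; "qvel": joint speeds; "tau": joint torques, N m; "tool_pos": TCP position; "eef_rot": TCP orientation; "contact_force": force on the tool from outside, world axes, zero at the start; "moment": the same for the moment, N m; "gripper_width": opening from 0.0 (shut) to 1.0 (fully open).
Only numpy, scipy, OpenCV 4.12 (cv2) and the standard library are available. Lean on these libraries where they do the work, as an engineer would, in place of code of your own. Each camera call takes 0.05 s, during which the arm holds its last target.

## Working session

There is one attempt and no reset: what is moved stays moved. The work goes in short steps, Python scripts to look and compute and a tool call to move; the robot and the scene stay as the last step left them, time stands still between calls to the robot, and variables do not carry over. Pictures are saved under pics/ and viewed, and the job is handed in when it is done.

Besides the shell and the picture viewer there is one more tool, called after ">>>" as name([rows], argument=value, ...), one row to a line, values as JSON. play_rows: Moves the arm, as the interface text tells. Its arguments: {"type":"object","properties":{"steps":{"type":"array"},"squeeze":{"type":"number"}},"required":["steps"]}

```bash
ls; mkdir -p pics; python3 - <<'E'
from bench import r
import cv2,numpy as np
print(r.state())
for n in("top","side","wrist"):
    m=r.camera_model(n); p,d=r.camera(n)
    cv2.imwrite(f"pics/{n}0.png",p[:,:,::-1]); np.savez(f"pics/{n}0.npz",p=p,d=d,K=m["camera_matrix"],E=m["extrinsics"])
    print(n,m)
E
```

```text
pics
{'t': 0.0, 'qpos': array([6.81222633e+01, 1.38310996e+01, 2.14657743e-01, 7.65011143e+01,
       9.44979047e-04, 9.00007540e+01]), 'qvel': array([-0.0113567 , -0.01608235,  0.09263925,  0.02515221,  0.06720192,
       -0.04051254]), 'tau': array([ 1.05778832e-03, -3.72315896e+01,  2.52408278e+01,  1.67654618e-02,
        1.56354649e-04, -1.36198389e-05]), 'tool_pos': array([0.18609123, 0.46344942, 0.24742878]), 'eef_rot': array([[ 3.72638655e-01, -7.79839498e-04, -9.27976198e-01],
       [ 9.27974258e-01, -1.89783054e-03,  3.72639471e-01],
       [-2.05174055e-03, -9.99997895e-01,  1.64659594e-05]]), 'contact_force': array([ 0.0407889 ,  0.3835106 , -0.32022005]), 'moment': array([-0.01534043,  0.03916279, -0.03838475]), 'gripper_width': 1.001124249493925}
top {'camera_matrix': array([[346.55540273,   0.        , 253.67497321],
       [  0.        , 346.55540273, 191.56667462],
       [  0.        ,   0.        ,   1.        ]]), 'extrinsics': array([[-0.00280656,  0.99672718, -0.08079012,  0.44376601],
       [-0.99995934, -0.00210493,  0.00876849,  0.01751988],
       [ 0.0085
[... 285 characters left out ...]
, 'extrinsics': array([[ 0.65058629,  0.4857521 , -0.58376568, -0.20372843],
       [-0.75909047,  0.39288183, -0.51906217, -0.68144933],
       [-0.02278461,  0.7808257 ,  0.62433332,  0.91211685],
       [ 0.        ,  0.        ,  0.        ,  1.        ]])}
wrist {'camera_matrix': array([[275.28639076,   0.        , 254.34803893],
       [  0.        , 275.28639076, 190.58550284],
       [  0.        ,   0.        ,   1.        ]]), 'extrinsics': array([[ 0.37340393, -0.87908432, -0.29627733,  0.10903926],
       [ 0.92766726,  0.35325497,  0.12101397,  0.49612317],
       [-0.00172004, -0.32003387,  0.94740454,  0.37196006],
       [ 0.        ,  0.        ,  0.        ,  1.        ]])}
```

View pics/top0.png

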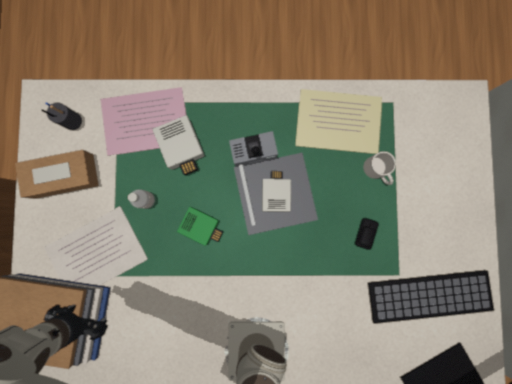

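View pics/side0.png

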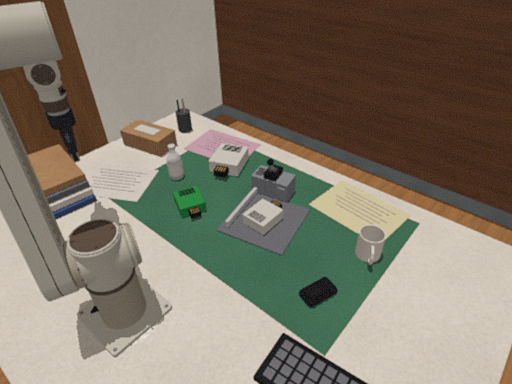

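View pics/wrist0.png

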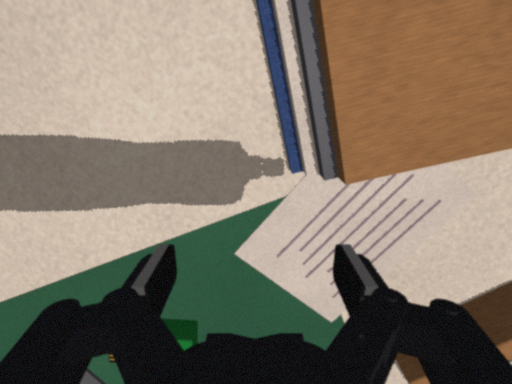

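```bash
cat > h.py <<'E'
import numpy as np,cv2
def load(n): 
    f=np.load(f"pics/{n}.npz"); return f["p"],f["d"],f["K"],f["E"]
def ray(uv,z,K,E):
    uv=np.atleast_2d(uv).astype(float)
    d=np.c_[(uv[:,0]-K[0,2])/K[0,0],-(uv[:,1]-K[1,2])/K[1,1],-np.ones(len(uv))]@E[:3,:3].T
    o=E[:3,3]; s=(z-o[2])/d[:,2]; return o+d*s[:,None]
def proj(P,K,E):
    P=np.atleast_2d(P); c=(P-E[:3,3])@E[:3,:3]
    return np.c_[K[0,0]*c[:,0]/-c[:,2]+K[0,2],-K[1,1]*c[:,1]/-c[:,2]+K[1,2]]
E
python3 - <<'E'
from h import *
p,d,K,E=load("top0")
c=p[120:245,140:330]; cv2.imwrite("pics/crop0.png",cv2.resize(c,None,fx=4,fy=4,interpolation=cv2.INTER_CUBIC)[:,:,::-1])
for n,uv,z in [("rail",[[241,167],[254,224]],.031),("tray",[[304,155],[317,216],[246,233]],.006),("pack",[[263,181],[290,180],[291,211],[264,212]],.05),("chg",[[230,140],[274,133],[278,156]],.08),("ball",[[254,143]],.15),("mug",[[378,167]],.09),("mouse",[[367,234]],.03),("bottle",[[137,198]],.15),("big",[[178,142]],.05),("green",[[199,226]],.05)]:
    print(n,ray(uv,z,K,E).round(4).tolist())
E
```

```text
rail [[0.6264, 0.0508, 0.031], [0.4289, 0.0062, 0.031]]
tray [[0.673, -0.173, 0.006], [0.456, -0.2156, 0.006], [0.3973, 0.034, 0.006]]
pack [[0.5752, -0.0247, 0.05], [0.5784, -0.117, 0.05], [0.4727, -0.1192, 0.05], [0.4695, -0.0276, 0.05]]
chg [[0.7104, 0.0864, 0.08], [0.7342, -0.0615, 0.08], [0.6559, -0.0743, 0.08]]
ball [[0.6844, 0.0066, 0.15]]
mug [[0.6167, -0.4051, 0.09]]
mouse [[0.3935, -0.3821, 0.03]]
bottle [[0.5117, 0.3698, 0.15]]
big [[0.7105, 0.2668, 0.05]]
green [[0.423, 0.1919, 0.05]]
```

View pics/crop0.png

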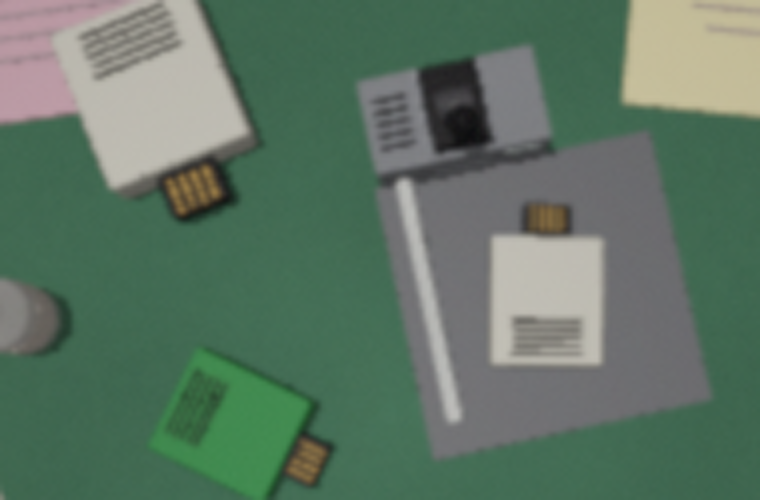

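```bash
python3 - <<'E'
from h import *
def run(n,box_r=(225,150,262,235),box_p=(255,168,300,220)):
    p,d,K,E=load(n)
    hsv=cv2.cvtColor(p,cv2.COLOR_RGB2HSV)
    u0,v0,u1,v1=box_r
    m=((p.min(2)>140)&(hsv[...,1]<60)).astype(np.uint8)
    mm=np.zeros_like(m); mm[v0:v1,u0:u1]=m[v0:v1,u0:u1]
    nn,l,st,ce=cv2.connectedComponentsWithStats(mm); i=1+st[1:,4].argmax(); print("rail",st[i],ce[i])
    # weighted centreline
    g=p.astype(float).min(2); vs=[];us=[]
    y0,y1=st[i,1]+3,st[i,1]+st[i,3]-3
    for v in range(y0,y1):
        c=us and None
        cols=np.where(l[v]==i)[0]; a=int(cols.mean()); s=np.arange(a-5,a+6); w=np.clip(g[v,s]-130,0,None); us.append((w*s).sum()/w.sum()); vs.append(v)
    k=np.polyfit(vs,us,1); print(k, np.std(np.polyval(k,vs)-us))
    A=ray([[np.polyval(k,y0),y0],[np.polyval(k,y1),y1]],.031,K,E); dd=A[0]-A[1]; yaw=np.arctan2(dd[1],dd[0]); print("rail yaw deg",np.degrees(yaw),A.tolist())
    ends=ray([[np.polyval(k,st[i,1]),st[i,1]-.5],[np.polyval(k,st[i,1]+st[i,3]),st[i,1]+st[i,3]-.5]],.031,K,E);print("ends",ends.tolist(),np.linalg.norm(ends[0]-ends[1]))
    u0,v0,u1,v1=box_p
    mm=np.zeros_like(m); mm[v0:v1,u0:u1]=((p.min(2)>150)&(hsv[...,1]<60))[v0:v1,u0:u1]
    cs,_=cv2.findContours(mm,0,2); c=max(cs,key=cv2.contourArea)
    W=ray(c[:,0],.05,K,E); r=cv2.minAreaRect((W[:,:2]*1000).astype(np.float32)); print("pack",r)
    # dark socket/charger top
    tm=((abs(p.astype(int)-p.mean(2,keepdims=True)).max(2)<14)&(p.mean(2)>70)&(p.mean(2)<140)).astype(np.uint8)
    q=np.zeros_like(tm); q[145:245,225:330]=tm[145:245,225:330]
    print(p[170,310],p[210,300],p[148,240],p[142,270])
    x=np.array([b[0] for b in np.argwhere(q[:, 310])]);
    # right tray edge: last tray col each row
    e=[];
    for v in range(165,212):
        cols=np.where(q[v])[0]; e.append((v,cols.max()+.5))
    e=np.array(e); k2=np.polyfit(e[:,0],e[:,1],1);A=ray([[np.polyval(k2,165),165],[np.polyval(k2,211),211]],.006,K,E); dd=A[0]-A[1]; print("tray right edge yaw",np.degrees(np.arctan2(dd[1],dd[0])),A.tolist(),np.std(np.polyval(k2,e[:,0])-e[:,1]))
run("top0")
E
```

```text
rail [239 165  17  61 254] [246.7519685  195.32677165]
[  0.2177672  204.24070004] 0.03844635872399475
rail yaw deg 12.183961649857991 [[0.622880550320946, 0.051450668001281286, 0.030999999999999917], [0.4323351096313307, 0.010309113295387721, 0.030999999999999917]]
ends [[0.6351687297316924, 0.053725275965980035, 0.030999999999999917], [0.42378577827156416, 0.008089833797137328, 0.030999999999999917]] 0.21625296703153163
pack ((528.9984741210938, -68.93013763427734), (88.82677459716797, 105.83758544921875), 89.71456146240234)
[ 65 104  81] [109 110 113] [108 109 112] [126 128 131]
tray right edge yaw 12.121760793350582 [[0.6370461650333543, -0.17743364651742702, 0.006000000000000005], [0.47352319385966124, -0.21255489921865325, 0.006000000000000005]] 0.28986444192019806
```

```bash
cat >> h.py <<'E'
O=np.array([.563,-.0176]); PSI=np.radians(12.15)
Rd=np.array([[np.cos(PSI),-np.sin(PSI)],[np.sin(PSI),np.cos(PSI)]])
def plan(xd,yd,z,yawd,pos=None,rot=None):
    """dock mm, z mm, tool-x yaw relative dock deg -> row"""
    from bench import r
    s=r.state(); P=s["tool_pos"] if pos is None else np.array(pos); R=s["eef_rot"] if rot is None else rot
    T=np.r_[O+Rd@np.array([xd,yd])/1000,z/1000]
    a=PSI+np.radians(yawd); x=np.array([np.cos(a),np.sin(a),0]); y=np.array([0,0,-1.]); Rt=np.c_[x,y,np.cross(x,y)]
    rv=cv2.Rodrigues(R.T@Rt)[0].ravel(); print("target",T.round(4),"row",rv.round(4),(100*R.T@(T-P)).round(2))
def where():
    from bench import r
    s=r.state(); P=s["tool_pos"]; q=Rd.T@(P[:2]-O)*1000; R=s["eef_rot"]
    print("t",round(s["t"],2),"dock",q.round(1),"z",round(P[2]*1000,1),"yaw rel",round(np.degrees(np.arctan2(R[1,0],R[0,0])-PSI),2),"F dock",(Rd.T@s["contact_force"][:2]).round(1),s["contact_force"][2].round(1),"q",s["qpos"].round(1),"w",round(s["gripper_width"],2))
E
python3 -c "
from h import *
plan(-48,-135,200,0,[.186,.464,.248]);where()"
```

```text
target [ 0.5445 -0.1597  0.2   ] row [ 8.00e-04  9.77e-01 -1.40e-03] [-44.51   4.87 -56.5 ]
t 0.15 dock [-267.2  549.7] z 247.6 yaw rel 55.98 F dock [ 0.5 -0.8] 0.6 q [68.1 13.8  0.2 76.5 -0.  90. ] w 1.0
```

>>> play_rows([
  [0, 0.977, 0, -44.5, 4.8, -56.5, 110],
  [0, 0.977, 0, -44.5, 4.8, -56.5, 110],
  [0, 0.977, 0, -44.5, 4.8, -56.5, 110],
  [0, 0.977, 0, -44.5, 4.8, -56.5, 110],
  [0, 0.977, 0, -44.5, 4.8, -56.5, 110],
  [0, 0.977, 0, -44.5, 4.8, -56.5, 110],
  [0, 0.977, 0, -44.5, 4.8, -56.5, 110],
  [0, 0.977, 0, -44.5, 4.8, -56.5, 110],
  [0, 0.977, 0, -44.5, 4.8, -56.5, 110],
  [0, 0.977, 0, -44.5, 4.8, -56.5, 110],
])

```text
t: 1.4
tool_pos: [0.4978, -0.0786, 0.2064]
eef_rot: [[0.978, 0.0, -0.21], [0.21, 0.0, 0.978], [0.0, -1.0, 0.0]]
contact_force: [-0.2, 0.3, -0.0]
gripper_width: 0.569
```

```bash
python3 -c "
from h import *
where();plan(-48,-135,200,0)"
```

```text
t 1.4 dock [-76.6 -45.9] z 206.4 yaw rel -0.03 F dock [-0.1  0.3] -0.0 q [-9.  15.5 -3.8 70.7  0.  68.9] w 0.57
target [ 0.5445 -0.1597  0.2   ] row [-0.0003 -0.0004  0.0001] [ 2.86  0.64 -8.91]
```

>>> play_rows([
  [0, 0, 0, 2.9, 0.6, -8.9, 110],
  [0, 0, 0, 2.9, 0.6, -8.9, 110],
  [0, 0, 0, 2.9, 0.6, -8.9, 110],
  [0, 0, 0, 2.9, 6.6, -8.9, 110],
  [0, 0, 0, 2.9, 12.6, -8.9, 110],
  [0, 0, 0, 2.9, 12.6, -8.9, 110],
  [0, 0, 0, 2.9, 12.6, -8.9, 110],
])

```text
t: 2.28
tool_pos: [0.5453, -0.1572, 0.0827]
eef_rot: [[0.977, 0.002, -0.211], [0.211, -0.0, 0.977], [0.002, -1.0, -0.001]]
contact_force: [0.8, -0.6, 0.7]
gripper_width: 0.569
```

```bash
cat > snap.py <<'E'
import sys
from bench import r
from h import *
t=sys.argv[1]
for n in sys.argv[2:]:
    m=r.camera_model(n); p,d=r.camera(n)
    cv2.imwrite(f"pics/{n}{t}.png",p[:,:,::-1]); np.savez(f"pics/{n}{t}.npz",p=p,d=d,K=m["camera_matrix"],E=m["extrinsics"])
    if n=="top": cv2.imwrite(f"pics/{n}{t}c.png",cv2.resize(p[120:245,200:340],None,fx=4,fy=4,interpolation=cv2.INTER_CUBIC)[:,:,::-1])
where()
E
python3 snap.py 1 wrist side
```

```text
t 2.38 dock [ -45.6 -133.6] z 84.0 yaw rel 0.03 F dock [-0.3  0.8] 0.6 q [-16.1  28.1  -4.4  57.1   0.   61.7] w 0.57
```

View pics/wrist1.png

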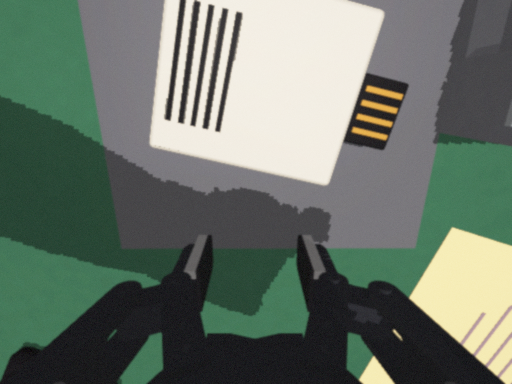

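View pics/side1.png

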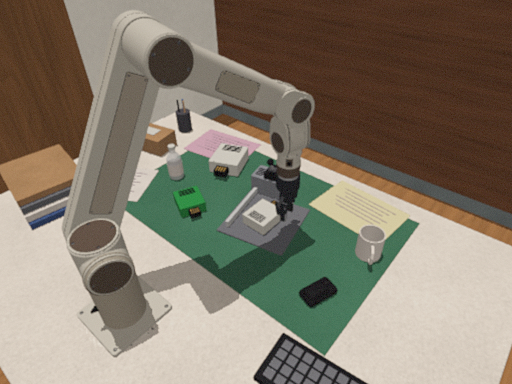

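```bash
python3 - <<'E'
from h import *
p,d,K,E=load("wrist1")
def dk(uv,z): return ((ray(uv,z,K,E)[:,:2]-O)@Rd*1000).round(1).tolist()
print("pack corners",dk([[150,147],[328,185],[383,13]],.05)); print("tray edge",dk([[121,248],[416,248]],.006)); print("tray far edges x",dk([[105,150],[432,150]],.006))
print("plug tip",dk([[406,84],[388,149]],.039))
plan(-48,-135,30,0)
E
```

```text
pack corners [[-106.6, -75.3], [-2.9, -98.1], [16.7, -8.9]]
tray edge [[-157.4, -166.7], [87.4, -167.0]]
tray far edges x [[-156.5, -85.0], [83.7, -85.1]]
plug tip [[39.5, -41.2], [35.1, -78.5]]
target [ 0.5445 -0.1597  0.03  ] row [0.0027 0.0005 0.0052] [-0.27  5.4  -0.13]
```

>>> play_rows([
  [0, 0, 0, 0, 2.7, 0, 110],
  [0, 0, 0, 0, 5.3, 0, 110],
  [0, 0, 0, 0, 5.3, 0, 110],
  [0, 0, 0, 0, 5.3, 0.8, 110],
  [0, 0, 0, 0, 5.3, 1.6, 110],
  [0, 0, 0, 0, 5.3, 2.4, 110],
  [0, 0, 0, 0, 5.3, 3.2, 110],
  [0, 0, 0, 0, 5.3, 4.0, 110],
  [0, 0, 0, 0, 5.3, 4.8, 110],
  [0, 0, 0, 0, 5.3, 4.8, 110],
])

```text
t: 3.62
tool_pos: [0.5345, -0.11, 0.0281]
eef_rot: [[0.977, 0.001, -0.211], [0.211, 0.0, 0.977], [0.001, -1.0, -0.0]]
contact_force: [1.3, -2.2, 0.7]
gripper_width: 0.566
```

```bash
python3 snap.py 2 wrist
```

```text
t 3.67 dock [-47.8 -84.3] z 27.8 yaw rel 0.03 F dock [ 0.6 -2. ] 1.6 q [-11.7  29.9 -11.4  48.7   0.   66.2] w 0.57
```

View pics/wrist2.png

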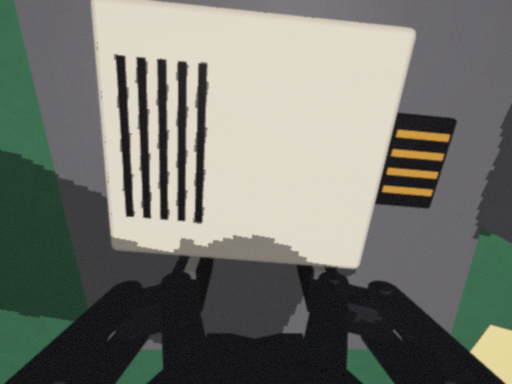

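>>> play_rows([
  [0, 0, 0, 0, 0, 0.6, 110],
  [0, 0, 0, 0, 0, 1.2, 110],
  [0, 0, 0, 0, 0, 1.8, 110],
  [0, 0, 0, 0, 0, 2.2, 110],
  [0, 0, 0, 0, 0, 2.2, 110],
])

```text
t: 4.3
tool_pos: [0.529, -0.0885, 0.0276]
eef_rot: [[0.977, -0.001, -0.211], [0.211, 0.001, 0.977], [-0.001, -1.0, 0.001]]
contact_force: [0.7, -1.9, 1.8]
gripper_width: 0.569
```

```bash
python3 snap.py 3 wrist top
```

```text
t 4.4 dock [-48.2 -62.1] z 27.4 yaw rel 0.03 F dock [ 0.9 -1.6] 0.7 q [ -9.5  29.2 -12.8  48.1   0.1  68.3] w 0.57
```

View pics/wrist3.png

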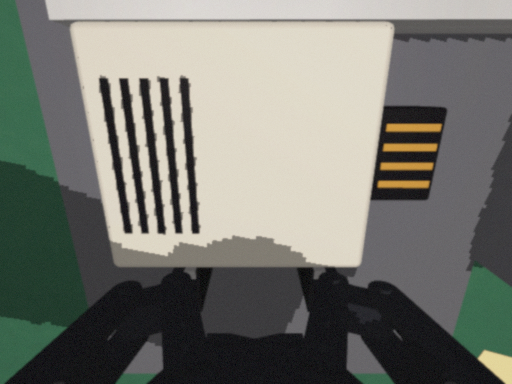

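View pics/top3c.png

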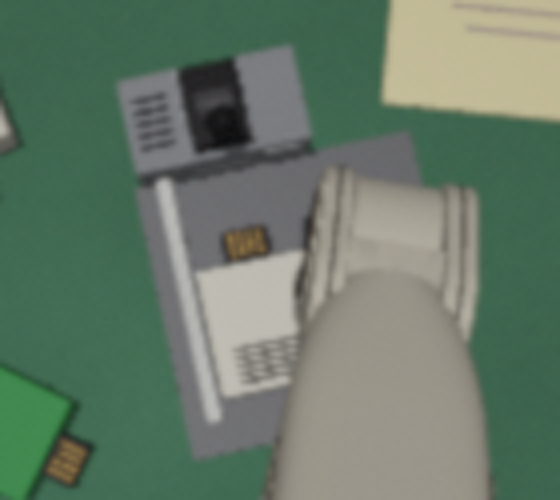

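```bash
python3 - <<'E'
from h import *
p,d,K,E=load("wrist3")
def dk(uv,z): return ((ray(uv,z,K,E)[:,:2]-O)@Rd*1000).round(1).tolist()
print("far edge",dk([[90,24],[385,24]],.05),"near",dk([[115,266],[365,266]],.05),"rail inner top",dk([[90,18.5],[385,18.5]],.031))
E
```

```text
far edge [[-102.0, 44.8], [-6.0, 44.7]] near [[-108.6, -46.7], [-0.8, -46.7]] rail inner top [[-111.6, 50.9], [1.6, 50.8]]
```

>>> play_rows([
  [0, 0, 0, 0, 0, 0.2, 110],
  [0, 0, 0, 0, 0, 0.4, 110],
  [0, 0, 0, 0, 0, 0.4, 110],
])

```text
t: 4.78
tool_pos: [0.5282, -0.0849, 0.0274]
eef_rot: [[0.978, -0.001, -0.21], [0.21, 0.0, 0.978], [-0.001, -1.0, 0.001]]
contact_force: [0.5, -2.4, 0.7]
gripper_width: 0.569
```

```bash
python3 -c "
from h import *
where()"
```

```text
t 4.78 dock [-48.2 -58.5] z 27.4 yaw rel 0.0 F dock [ 0.  -2.4] 0.7 q [ -9.1  29.1 -13.   47.9   0.   68.7] w 0.57
```

>>> play_rows([
  [0, 0, 0, 0, 0, 0.1, 110],
  [0, 0, 0, 0, 0, 0.2, 110],
  [0, 0, 0, 0, 0, 0.2, 110],
])

```text
t: 5.15
tool_pos: [0.5283, -0.0843, 0.0275]
eef_rot: [[0.978, -0.0, -0.21], [0.21, -0.002, 0.978], [-0.001, -1.0, -0.002]]
contact_force: [0.9, -7.2, -1.6]
gripper_width: 0.571
```

```bash
python3 snap.py 4 wrist
```

```text
t 5.2 dock [-48.  -57.9] z 27.5 yaw rel -0.02 F dock [-0.9 -6.2] -1.3 q [ -9.   29.  -13.1  47.8  -0.1  68.9] w 0.57
```

View pics/wrist4.png

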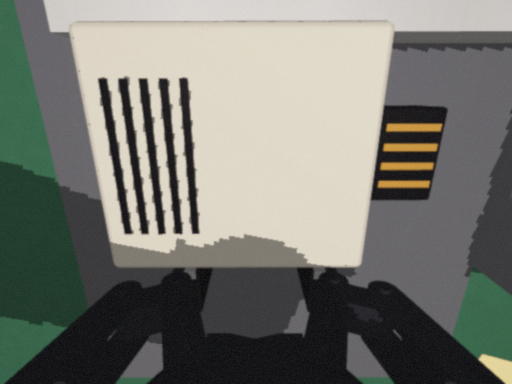

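>>> play_rows([
  [0, 0, 0, 0, 0, 0.1, 110],
  [0, 0, 0, 0, 0, 0.15, 110],
  [0, 0, 0, 0, 0, 0.15, 110],
  [0, 0, 0, 0, 0, 0.15, 110],
])

```text
t: 5.7
tool_pos: [0.5282, -0.0842, 0.0277]
eef_rot: [[0.978, 0.0, -0.209], [0.209, -0.005, 0.978], [-0.001, -1.0, -0.005]]
contact_force: [0.8, -10.5, -0.6]
gripper_width: 0.57
```

>>> play_rows([
  [0, 0, 0, 0, 0, -0.8, 110],
  [0, 0, 0, 0, 0, -2.0, 110],
  [0, 0, 0, 0, 0, -4.0, 110],
  [0, 0, 0, 0, -4.0, -4.0, 110],
  [0, 0, 0, 0, -9.0, -4.0, 110],
  [0, 0, 0, 0, -9.0, -4.0, 110],
])

```text
t: 6.45
tool_pos: [0.5399, -0.1226, 0.1223]
eef_rot: [[0.978, 0.009, -0.21], [0.21, -0.002, 0.978], [0.009, -1.0, -0.004]]
contact_force: [-0.2, -0.7, 0.4]
gripper_width: 0.57
```

```bash
python3 snap.py 5 wrist; python3 -c "
from h import *
plan(-170,-4,120,90)"
```

```text
t 6.5 dock [-46.2 -96.9] z 119.9 yaw rel -0.05 F dock [0.  0.5] 0.2 q [-12.8  24.4  -4.6  60.8   0.   65.1] w 0.57
target [ 0.3976 -0.0573  0.12  ] row [ 0.0053 -1.5716  0.0023] [-12.39  -0.09   9.28]
```

View pics/wrist5.png

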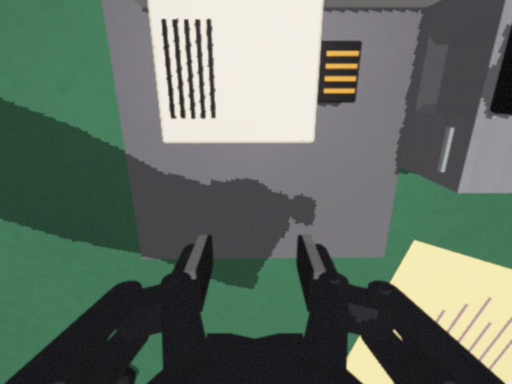

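>>> play_rows([
  [0, -1.571, 0, -12.4, 0, 9.4, 110],
  [0, -1.571, 0, -12.4, 0, 9.4, 110],
  [0, -1.571, 0, -12.4, 0, 9.4, 110],
  [0, -1.571, 0, -12.4, 0, 9.4, 110],
  [0, -1.571, 0, -12.4, 0, 9.4, 110],
  [0, -1.571, 0, -12.4, 0, 9.4, 110],
  [0, -1.571, 0, -12.4, 0, 9.4, 110],
  [0, -1.571, 0, -12.4, 0, 9.4, 110],
  [0, -1.571, 0, -12.4, 0, 9.4, 110],
  [0, -1.571, 0, -12.4, 0, 9.4, 110],
])

```text
t: 7.75
tool_pos: [0.3944, -0.0552, 0.1166]
eef_rot: [[-0.209, -0.003, -0.978], [0.978, 0.0, -0.209], [0.001, -1.0, 0.002]]
contact_force: [-0.0, 1.2, 0.4]
gripper_width: 0.57
```

```bash
python3 snap.py 6 wrist top; python3 -c "
from h import *
plan(-150,-3,30,90)"
```

```text
t 7.85 dock [-172.4   -1.3] z 117.0 yaw rel 89.93 F dock [-0.3 -0.5] 1.2 q [ -8.    9.  -26.9  54.2   0.  -20. ] w 0.57
target [ 0.417  -0.0521  0.03  ] row [-0.0017 -0.0012  0.0007] [-0.17  8.69 -2.25]
```

View pics/wrist6.png

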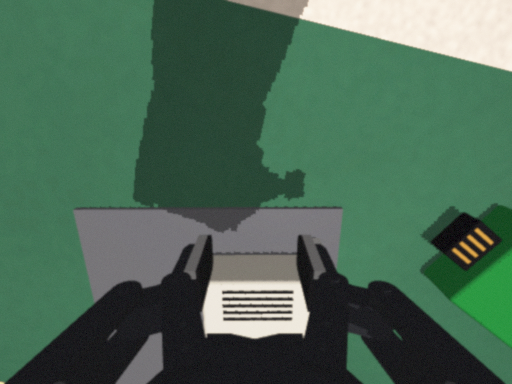

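View pics/top6c.png

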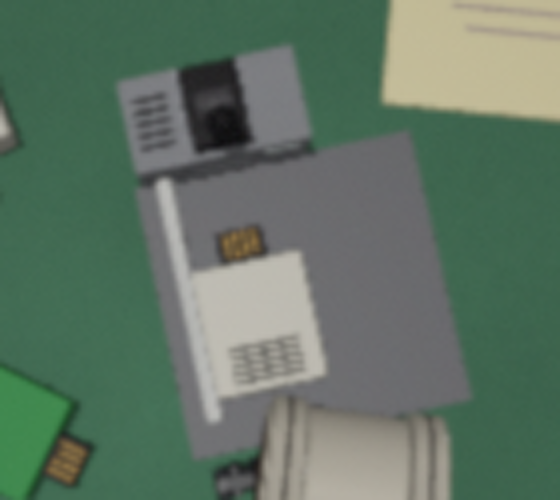

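```bash
python3 - <<'E'
from h import *
for n in("top6",):
    p,d,K,E=load(n); g=p.astype(float).min(2)
    A=[];B=[]
    for v in range(188,210):
        row=g[v]; 
        # right edge: half level crossing between pack (~200) and tray (~108), searching from right
        for u in range(300,260,-1):
            if row[u-1]>160>=row[u]: A.append((u-1+(row[u-1]-160)/(row[u-1]-row[u]),v)); break
        # gap between rail & pack: min
        print(v,row[240:262].astype(int).tolist()) if v%6==0 else 0
    A=np.array(A); W=(ray(A,.05,K,E)[:,:2]-O)@Rd*1000; k=np.polyfit(W[:,0],W[:,1],1); print("right edge y at x=-54",np.polyval(k,-54),"slope rad",k[0],np.std(np.polyval(k,W[:,0])-W[:,1]))
    F=[]
    for u in list(range(252,257))+list(range(267,273)):
        c=g[:,u]
        for v in range(175,200):
            if c[v]<160<=c[v+1]: F.append((u,v+(160-c[v])/(c[v+1]-c[v]))); break
    W=(ray(F,.05,K,E)[:,:2]-O)@Rd*1000; print("front x",W.round(1).tolist())
E
```

```text
192 [110, 113, 112, 118, 141, 168, 177, 177, 170, 175, 179, 179, 179, 179, 179, 179, 178, 178, 179, 178, 178, 178]
198 [91, 107, 112, 113, 115, 132, 164, 177, 175, 164, 172, 178, 179, 179, 179, 179, 178, 178, 178, 178, 178, 178]
204 [73, 85, 105, 113, 114, 114, 124, 151, 172, 178, 176, 173, 176, 179, 179, 179, 178, 178, 178, 177, 178, 178]
right edge y at x=-54 -44.8032677979059 slope rad 0.0030889883990205948 0.3950032831395322
front x [[-3.5, 31.9], [-3.0, 28.3], [-3.0, 24.8], [-3.6, 21.5], [-4.2, 18.1], [-3.3, -20.5], [-3.0, -24.1], [-3.4, -27.5], [-3.6, -30.9], [-3.2, -34.5], [-2.8, -38.1]]
```

```bash
sed -i 's/^O=.*/O=np.array([.563,-.0176])+.0025*np.array([-.2105,.9776])/' h.py; python3 -c "
from h import *
where();plan(-150,-3,29,90)"
```

```text
Traceback (most recent call last):
  File "h.py", line 12, in <module>
    Rd=np.array([[np.cos(PSI),-np.sin(PSI)],[np.sin(PSI),np.cos(PSI)]])
                         ^^^
NameError: name 'PSI' is not defined
```

>>> play_rows([
  [0, 0, 0, 0.1, 0, -2.2, 110],
  [0, 0, 0, 0.1, 4.4, -2.2, 110],
  [0, 0, 0, 0.1, 8.8, -2.2, 110],
  [0, 0, 0, 0.1, 8.8, -2.2, 110],
  [0, 0, 0, 0.1, 8.8, -3.2, 110],
  [0, 0, 0, 0.1, 8.8, -4.2, 110],
  [0, 0, 0, 0.1, 8.8, -5.2, 110],
  [0, 0, 0, 0.1, 8.8, -6.0, 110],
  [0, 0, 0, 0.1, 8.8, -6.0, 110],
])

```text
t: 8.98
tool_pos: [0.4541, -0.0415, 0.0302]
eef_rot: [[-0.211, -0.0, -0.978], [0.978, -0.001, -0.211], [-0.001, -1.0, 0.0]]
contact_force: [-2.5, -0.7, 2.1]
gripper_width: 0.571
```

```bash
python3 snap.py 7 wrist
```

```text
Traceback (most recent call last):
  File "snap.py", line 3, in <module>
    from h import *
  File "h.py", line 12, in <module>
    Rd=np.array([[np.cos(PSI),-np.sin(PSI)],[np.sin(PSI),np.cos(PSI)]])
                         ^^^
NameError: name 'PSI' is not defined
```

```bash
sed -i 's/^O=.*/&; PSI=np.radians(12.15)/' h.py; python3 snap.py 7 wrist
```

```text
t 9.03 dock [-111.5   -3. ] z 30.1 yaw rel 90.01 F dock [-2.9  0.1] 2.0 q [ -5.2  21.8 -25.2  43.   -0.  -17.4] w 0.57
```

View pics/wrist7.png

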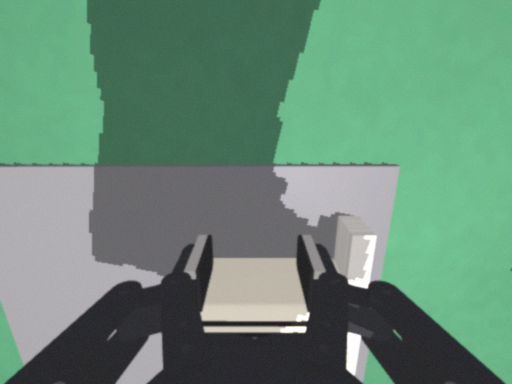

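>>> play_rows([
  [0, 0, 0, 0, 0, -0.8, 110],
  [0, 0, 0, 0, 0, -1.6, 110],
  [0, 0, 0, 0, 0, -2.4, 110],
  [0, 0, 0, 0, 0, -3.2, 110],
  [0, 0, 0, 0, 0, -4.0, 110],
  [0, 0, 0, 0, 0, -4.0, 110],
])

```text
t: 9.78
tool_pos: [0.4933, -0.0329, 0.0298]
eef_rot: [[-0.211, 0.001, -0.978], [0.978, 0.0, -0.211], [0.0, -1.0, -0.001]]
contact_force: [-1.4, 0.3, 0.5]
gripper_width: 0.572
```

```bash
python3 snap.py 8 top
```

```text
t 9.82 dock [-71.3  -2.8] z 29.8 yaw rel 90.01 F dock [-1.1 -0.9] 0.1 q [ -3.8  25.2 -19.4  45.3   0.  -16. ] w 0.57
```

View pics/top8c.png

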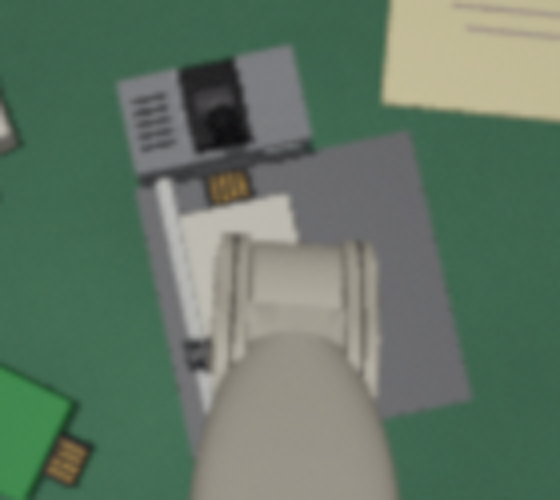

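>>> play_rows([
  [0, 0, 0, 0, 0, -0.5, 110],
  [0, 0, 0, 0, 0, -1.0, 110],
  [0, 0, 0, 0, 0, -1.5, 110],
  [0, 0, 0, 0, 0, -2.0, 110],
  [0, 0, 0, 0, 0, -2.5, 110],
  [0, 0, 0, 0, 0, -2.5, 110],
])

```text
t: 10.58
tool_pos: [0.5172, -0.0277, 0.0296]
eef_rot: [[-0.211, -0.0, -0.978], [0.978, 0.0, -0.211], [0.0, -1.0, 0.0]]
contact_force: [-2.4, 0.6, 0.1]
gripper_width: 0.568
```

```bash
python3 snap.py 9 top
```

```text
t 10.62 dock [-46.9  -2.7] z 29.7 yaw rel 90.01 F dock [-1.7  0.5] 1.3 q [ -3.1  27.3 -15.7  47.    0.  -15.2] w 0.57
```

View pics/top9c.png

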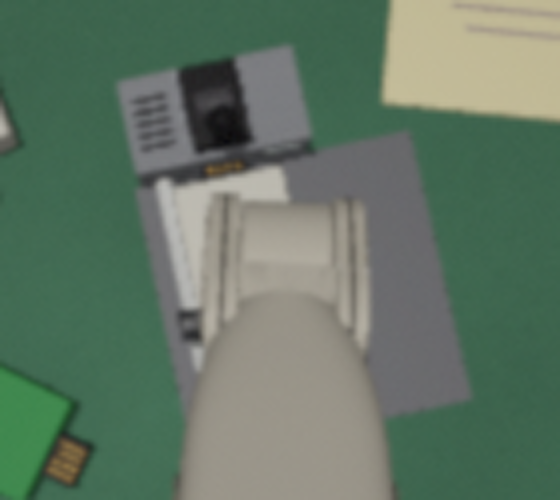

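>>> play_rows([
  [0, 0, 0, 0, 0, -0.3, 110],
  [0, 0, 0, 0, 0, -0.6, 110],
  [0, 0, 0, 0, 0, -0.8, 110],
  [0, 0, 0, 0, 0, -0.8, 110],
])

```text
t: 11.12
tool_pos: [0.525, -0.026, 0.0296]
eef_rot: [[-0.211, -0.0, -0.978], [0.978, 0.0, -0.211], [0.0, -1.0, 0.0]]
contact_force: [-3.7, -1.0, 2.2]
gripper_width: 0.565
```

>>> play_rows([
  [0, 0, 0, 0, 0, -0.2, 110],
  [0, 0, 0, 0, 0, -0.3, 110],
  [0, 0, 0, 0, 0, -0.3, 110],
])

```text
t: 11.5
tool_pos: [0.5282, -0.0254, 0.0296]
eef_rot: [[-0.211, 0.0, -0.978], [0.978, 0.0, -0.211], [0.0, -1.0, -0.0]]
contact_force: [-3.9, -0.9, 1.7]
gripper_width: 0.568
```

```bash
python3 -c "
from h import *
where()"
```

```text
t 11.5 dock [-35.7  -2.8] z 29.6 yaw rel 90.01 F dock [-4.  -0.1] 1.7 q [ -2.8  28.3 -14.   47.7   0.  -14.9] w 0.57
```

>>> play_rows([
  [0, 0, 0, 0, 0, -0.1, 110],
  [0, 0, 0, 0, 0, -0.2, 110],
  [0, 0, 0, 0, 0, -0.3, 110],
  [0, 0, 0, 0, 0, -0.3, 110],
])

```text
t: 12.0
tool_pos: [0.53, -0.025, 0.0296]
eef_rot: [[-0.211, -0.002, -0.978], [0.978, -0.001, -0.211], [-0.0, -1.0, 0.002]]
contact_force: [-7.4, -2.0, 3.2]
gripper_width: 0.571
```

```bash
python3 snap.py 10 top; python3 snap.py 10 side
```

```text
t 12.05 dock [-33.8  -2.8] z 29.6 yaw rel 90.0 F dock [-6.2  0.5] 4.0 q [ -2.7  28.5 -13.6  48.   -0.  -14.8] w 0.57
t 12.1 dock [-33.9  -2.8] z 29.6 yaw rel 90.0 F dock [-7.1 -0.9] 4.2 q [ -2.7  28.5 -13.6  48.   -0.  -14.8] w 0.57
```

View pics/top10c.png

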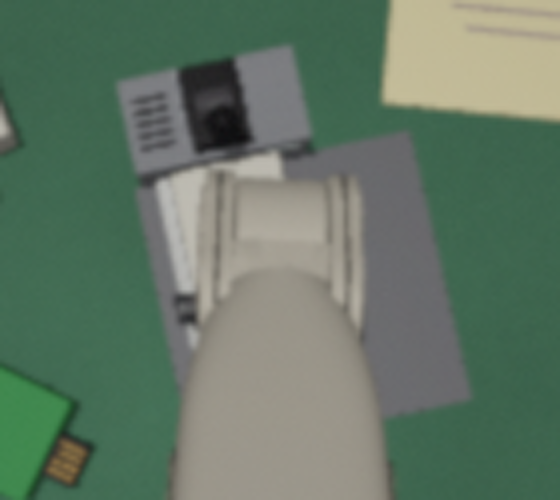

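>>> play_rows([
  [0, 0, 0, 0, 0, -0.1, 110],
  [0, 0, 0, 0, 0, -0.2, 110],
  [0, 0, 0, 0, 0, -0.2, 110],
  [0, 0, 0, 0, 0, -0.2, 110],
])

```text
t: 12.6
tool_pos: [0.53, -0.025, 0.0296]
eef_rot: [[-0.21, -0.006, -0.978], [0.978, -0.001, -0.21], [-0.0, -1.0, 0.006]]
contact_force: [-10.9, -2.6, 9.0]
gripper_width: 0.568
```

```bash
python3 -c "
from h import *
where()"
```

```text
t 12.6 dock [-33.9  -2.8] z 29.6 yaw rel 89.99 F dock [-11.2  -0.3] 9.0 q [ -2.7  28.7 -13.4  48.3  -0.1 -14.8] w 0.57
```

>>> play_rows([
  [0, 0, 0, 0, 0, 0.6, 110],
  [0, 0, 0, 0, 0, 2.5, 110],
  [0, 0, 0, 0, 0, 6.0, 110],
  [0, 0, 0, 0, -5.0, 9.0, 255],
  [0, 0, 0, 0, -11.0, 9.0, 255],
  [0, 0, 0, 0, -16.0, 9.0, 255],
  [0, 0, 0, 0, -16.0, 9.0, 255],
  [0, 0, 0, 0, -16.0, 9.0, 255],
])

```text
t: 13.6
tool_pos: [0.4458, -0.0432, 0.1897]
eef_rot: [[-0.211, 0.002, -0.978], [0.978, 0.0, -0.211], [-0.0, -1.0, -0.002]]
contact_force: [0.5, 0.4, -0.5]
gripper_width: 0.002
```

```bash
python3 snap.py 11 top side; python3 -c "
from h import *
p=cv2.imread('pics/side11.png'); cv2.imwrite('pics/side11c.png',cv2.resize(p[140:270,200:330],None,fx=4.5,fy=4.5,interpolation=cv2.INTER_CUBIC))"
```

```text
t 13.7 dock [-121.3   -2.5] z 188.3 yaw rel 90.02 F dock [ 0.4 -0.1] -0.0 q [ -5.6  10.  -13.7  66.4   0.  -17.7] w 0.0
```

View pics/top11c.png

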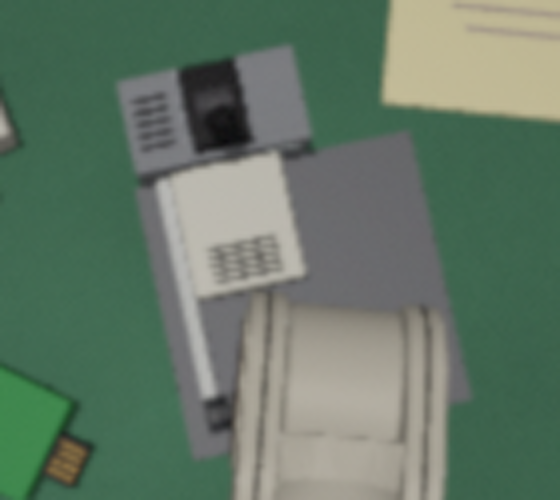

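View pics/side11c.png

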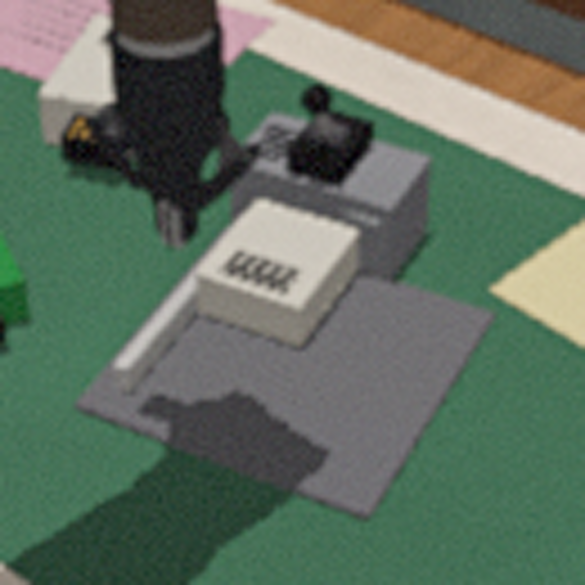

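```bash
python3 - <<'E'
from h import *
a=load("top11");b=load("side11")
P1=ray([[255.2,151.3]],.155,*a[2:]);P2=ray([[270.4,162.2]],.155,*b[2:])
print([((q[:,:2]-O)@Rd*1000).round(1) for q in (P1,P2)])
plan(60,0,165,90); plan(132,0,165,90)
E
```

```text
[array([[96.2, -2.2]]), array([[99.3, -2.8]])]
target [ 0.6211 -0.0025  0.165 ] row [-0.002   0.0003  0.0008] [  0.24   2.29 -18.14]
target [0.6915 0.0126 0.165 ] row [-0.002   0.0003  0.0008] [  0.24   2.28 -25.34]
```

>>> play_rows([
  [0, 0, 0, 0.1, 0, -6, 255],
  [0, 0, 0, 0.1, 0, -12, 255],
  [0, 0, 0, 0.1, 0, -17, 255],
  [0, 0, 0, 0.1, 3.3, -18, 255],
  [0, 0, 0, 0.1, 3.3, -18, 255],
  [0, 0, 0, 0.1, 3.3, -19, 255],
  [0, 0, 0, 0.1, 3.3, -20, 255],
  [0, 0, 0, 0.1, 3.3, -21, 255],
  [0, 0, 0, 0.1, 3.3, -22, 255],
  [0, 0, 0, 0.1, 3.3, -22, 255],
])

```text
t: 14.95
tool_pos: [0.661, 0.0042, 0.1568]
eef_rot: [[-0.211, 0.002, -0.978], [0.978, 0.0, -0.211], [-0.0, -1.0, -0.002]]
contact_force: [-0.2, 0.2, -0.0]
gripper_width: -0.001
```

```bash
python3 snap.py 12 side; python3 -c "
from h import *
p=cv2.imread('pics/side12.png'); cv2.imwrite('pics/side12c.png',cv2.resize(p[120:250,210:340],None,fx=4.5,fy=4.5,interpolation=cv2.INTER_CUBIC))"
```

```text
t 15.0 dock [99.9 -1.8] z 156.6 yaw rel 90.02 F dock [-0.6  0.1] -0.3 q [  0.4  34.9  18.7  73.8   0.  -11.8] w -0.0
```

View pics/side12c.png

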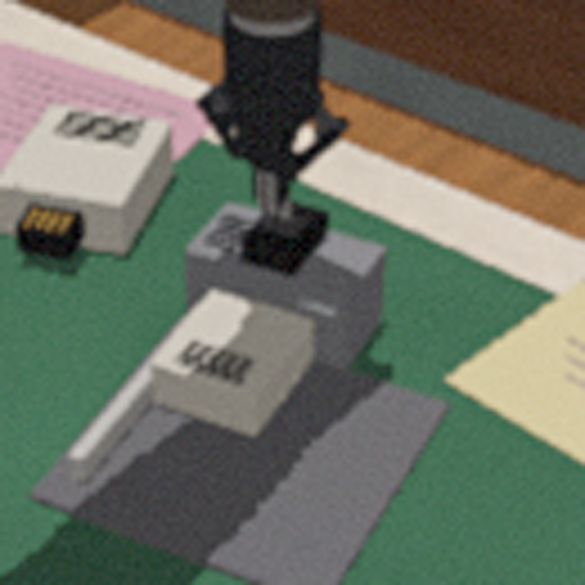

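>>> play_rows([
  [0, 0, 0, 0, 0, -0.7, 255],
  [0, 0, 0, 0, 0, -1.4, 255],
  [0, 0, 0, 0, 0, -2.1, 255],
  [0, 0, 0, 0, 0, -2.7, 255],
  [0, 0, 0, 0, 0, -2.7, 255],
])

```text
t: 15.62
tool_pos: [0.6868, 0.0099, 0.1562]
eef_rot: [[-0.211, 0.0, -0.978], [0.978, 0.0, -0.211], [0.0, -1.0, -0.0]]
contact_force: [0.3, -0.2, -1.2]
gripper_width: 0.002
```

>>> play_rows([
  [0, 0, 0, 0, 0, -0.3, 255],
  [0, 0, 0, 0, 0, -0.5, 255],
  [0, 0, 0, 0, 0, -0.5, 255],
])

```text
t: 16.0
tool_pos: [0.6911, 0.0107, 0.1565]
eef_rot: [[-0.211, -0.0, -0.978], [0.978, -0.0, -0.211], [0.0, -1.0, 0.0]]
contact_force: [-1.4, -0.1, -0.5]
gripper_width: -0.004
```

```bash
python3 snap.py 13 top side;  python3 -c "
from h import *
p=cv2.imread('pics/side13.png'); cv2.imwrite('pics/side13c.png',cv2.resize(p[120:250,210:340],None,fx=4.5,fy=4.5,interpolation=cv2.INTER_CUBIC))"
```

```text
t 16.1 dock [131.2  -1.8] z 156.7 yaw rel 90.01 F dock [-1.3 -0.1] -1.2 q [  0.9  38.7  25.5  76.9   0.  -11.3] w 0.0
```

View pics/side13c.png

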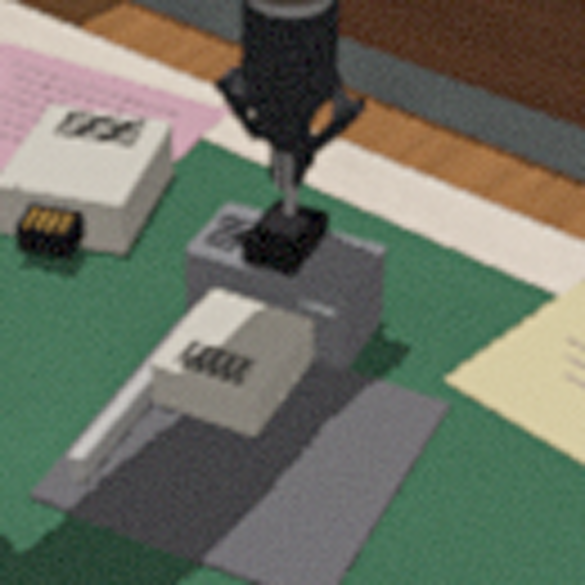

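>>> play_rows([
  [0, 0, 0, 0, 0, -0.2, 255],
  [0, 0, 0, 0, 0, -0.4, 255],
  [0, 0, 0, 0, 0, -0.4, 255],
])

```text
t: 16.48
tool_pos: [0.6924, 0.011, 0.1566]
eef_rot: [[-0.21, -0.006, -0.978], [0.978, -0.001, -0.21], [0.0, -1.0, 0.006]]
contact_force: [-9.4, -1.1, 4.0]
gripper_width: -0.0
```

>>> play_rows([
  [0, 0, 0, 0, 0, -0.2, 255],
  [0, 0, 0, 0, 0, -0.3, 255],
  [0, 0, 0, 0, 0, -0.3, 255],
])

```text
t: 16.85
tool_pos: [0.6926, 0.011, 0.1566]
eef_rot: [[-0.21, -0.012, -0.978], [0.978, -0.002, -0.21], [0.0, -1.0, 0.012]]
contact_force: [-15.9, -2.7, 7.4]
gripper_width: 0.001
```

```bash
python3 -c "
from h import *
where()"
```

```text
t 16.85 dock [132.8  -1.8] z 156.6 yaw rel 89.96 F dock [-16.1   0.7] 7.4 q [  1.   39.4  26.9  78.1  -0.1 -11.2] w 0.0
```

Hard stop of the lever reached. I'll back off and lift clear.

>>> play_rows([
  [0, 0, 0, 0, 0, 1.0, 255],
  [0, 0, 0, 0, 0, 3.0, 255],
  [0, 0, 0, 0, -4.0, 7.0, 255],
  [0, 0, 0, 0, -6.0, 13.0, 255],
  [0, 0, 0, 0, -6.0, 19.0, 255],
  [0, 0, 0, 0, -6.0, 25.0, 255],
  [0, 0, 0, 0, -6.0, 28.0, 255],
  [0, 0, 0, 0, -6.0, 28.0, 255],
  [0, 0, 0, 0, -6.0, 28.0, 255],
])

```text
t: 17.98
tool_pos: [0.4259, -0.0468, 0.2176]
eef_rot: [[-0.211, 0.003, -0.978], [0.978, -0.0, -0.211], [-0.001, -1.0, -0.003]]
contact_force: [-0.6, -0.0, 0.0]
gripper_width: 0.001
```

```bash
python3 snap.py 14 top side;  python3 - <<'E'
from h import *
p=cv2.imread('pics/side14.png'); cv2.imwrite('pics/side14c.png',cv2.resize(p[130:260,210:340],None,fx=4.5,fy=4.5,interpolation=cv2.INTER_CUBIC))
p,d,K,E=load("top14"); g=p.astype(float).min(2)
A=[];F=[]
for v in range(163,186):
    row=g[v]
    for u in range(295,258,-1):
        if row[u-1]>160>=row[u]: A.append((u-1+(row[u-1]-160)/(row[u-1]-row[u]),v)); break
W=(ray(A,.05,K,E)[:,:2]-O)@Rd*1000; k=np.polyfit(W[:,0],W[:,1],1); print("right y at 30",np.polyval(k,30),"slope",k[0],len(A))
for u in range(255,274,2):
    c=g[:,u]
    for v in range(205,180,-1):
        if c[v]<160<=c[v-1]: F.append((u,v-1+(c[v-1]-160)/(c[v-1]-c[v]))); break
W=(ray(F,.05,K,E)[:,:2]-O)@Rd*1000; print("rear x",W[:,0].round(1))
E
```

```text
t 18.07 dock [-140.2   -2. ] z 217.0 yaw rel 90.03 F dock [-0.1 -0. ] 1.0 q [ -6.3   6.6 -13.3  70.    0.  -18.4] w -0.0
right y at 30 -47.14919141065922 slope 0.002162422239866008 23
rear x [-20.8 -19.4 -20.5 -18.7 -20.3 -17.8 -19.9 -20.7 -20.  -20.6]
```

View pics/side14c.png

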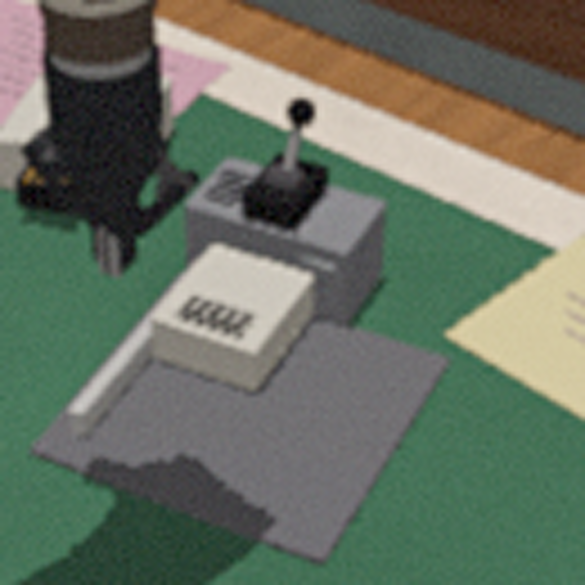

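View pics/top14c.png

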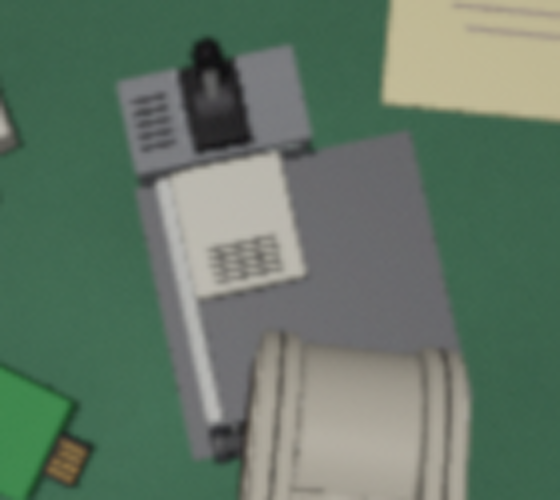

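```bash
python3 - <<'E'
from h import *
p,d,K,E=load("top14"); g=p.astype(float).mean(2)
dk=lambda uv,z:((ray(uv,z,K,E)[:,:2]-O)@Rd*1000).round(1).tolist()
print("ball",dk([[251.75,132.5]],.155))
for u in (238,248,256,262,268): print(u,g[146:172,u].astype(int).tolist())
c=cv2.resize(p[140:180,230:285],None,fx=12,fy=12,interpolation=cv2.INTER_CUBIC); cv2.imwrite("pics/top14z.png",c[:,:,::-1])
q=cv2.imread('pics/side14.png')[170:220,245:300]; cv2.imwrite("pics/side14z.png",cv2.resize(q,None,fx=11,fy=11,interpolation=cv2.INTER_CUBIC))
E
```

```text
ball [[156.9, -4.3]]
238 [109, 87, 103, 108, 87, 104, 108, 88, 105, 109, 89, 107, 122, 125, 124, 121, 102, 74, 65, 81, 103, 116, 117, 114, 112, 110]
248 [46, 43, 41, 43, 42, 43, 46, 53, 65, 71, 78, 87, 105, 114, 99, 105, 153, 176, 182, 182, 182, 182, 182, 183, 183, 183]
256 [60, 55, 48, 41, 39, 38, 39, 39, 38, 27, 42, 80, 97, 86, 122, 169, 181, 181, 182, 182, 181, 182, 182, 182, 182, 182]
262 [112, 109, 107, 105, 98, 87, 73, 63, 50, 67, 96, 92, 92, 138, 171, 180, 181, 181, 182, 182, 181, 182, 181, 182, 182, 182]
268 [123, 124, 123, 124, 124, 123, 123, 123, 123, 118, 101, 120, 151, 171, 178, 180, 180, 180, 181, 181, 181, 181, 181, 181, 181, 181]
```

View pics/top14z.png

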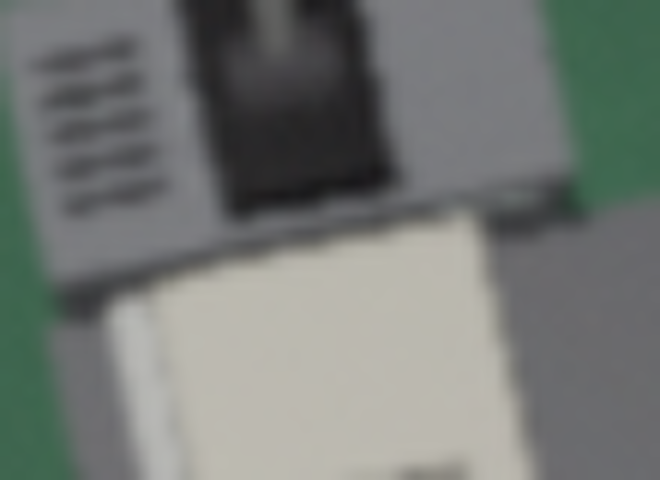

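View pics/side14z.png

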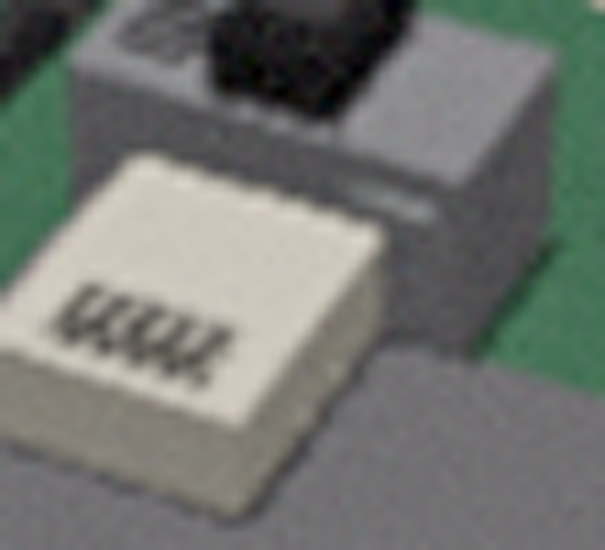

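```bash
python3 -c "
from bench import r
print(r.close_job())"
```

```text
the job is handed in; nothing more can be done
None
```

I charged the pack as asked and handed the job in at about 18 s of the 58 s allowed. No verdict was reported.

- **Alignment:** I pushed the small white pack (the one on the tray) sideways against the rail with two spread fingers and held it there at about 10 N, plug still outside. A top view afterwards gave an angle of 0.003 rad to the rail.
- **Plug:** I slid the pack along the rail until it stopped hard, with no further movement at 11 N. The last views show no gap to the charger face, an angle of 0.002 rad, and the side edge within 0.4 mm of where it should be.
- **Switch:** I threw the lever away from the tray until it hit its stop at about 16 N. The ball's position moved from about x = 97 mm to 157 mm in the dock frame, against 96 mm and 154 mm nominal.
- **Clear of the scene:** The arm was lifted away before hand-in, and I did not go near the bottle, mug or computer mouse. I did not measure them again afterwards.

One check disagreed. My measurement put the pack's rear 4–5 mm farther in than the nominal home position, which isn't physically possible. I put it down to an offset in my estimated dock frame; I had already corrected a 2.5 mm offset sideways. For "fully home" I relied on the hard stop and the flush look.

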